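# Bolt the rack, draw the short bottle and hold it tipped

### The arm

A 7-joint arm with a two-finger parallel gripper is mounted at the origin on a cart in front of the work surface, level with it; the furniture and walls round the work are solid. World frame = base frame: x ahead of the robot, y to its left, z up, the work surface at z = 0. Lengths are in m, angles in rad, forces in N, time in s.
With the tool pointing down it reaches from about 0.425 to 0.875 m from the base axis. Payload 8.4 kg.
Tool frame: the origin (TCP) lies where the fingers leave the gripper's body, on its centre line; the fingertips stand 70 mm ahead of it and the grasp point (between the pads) lies 51 mm ahead of it; z points along the fingers, x is the direction in which the jaws open and shut, and the axes are right-handed (so a half turn about z gives the same grasp; the last joint's range is limited). The gripper opens to 87 mm and grips with 3 to 60 N. Pads are 19 mm wide; open, the fingers measure 117 mm over their backs; the gripper's body (75 mm by 190 mm) begins 51 mm behind the grasp point.
Start: joints at [1.023, 0.333, 0.04, 1.465, -0.013, 1.343, -0.059], TCP at [0.282, -0.586, 0.292] pointing down, gripper open.
Joint ranges: [-2.58, 2.58], [-0.38, 2.09], [-1.3, 1.39], [0.25, 2.4], [-1.5, 4.64], [0.08, 2.09], [-2.65, 2.65]. Speed limits (rad/s): [2.22, 2.22, 2.79, 2.79, 3.14, 3.14, 3.14].

### API

Orientations are given as a unit quaternion [w, x, y, z].
In Python, from rig import observe, imaging, workorder gives the robot as it stands.
- The arm moves only by the tool send_rows, never from a script. Its argument "rows" is one flat list of numbers, 7 for each row, row after row: the turn, a rotation vector about the tool's x, y, z scaled (see below), then the shift along the tool's x, y, z scaled (see below), then the opening, from 0 (shut) to 1 (fully open). A call has 1 to 20 rows; each row shifts and turns the commanded pose from where the row before left it, along the tool's axes as they then stand; what a row does not reach is not made up. The controller multiplies each number of a shift by 0.025 m and each number of a turn by 0.12 rad. A row lasts 1/8 s, in which the tool goes at most 62.5 mm and 10.7 degrees, less where a joint would pass 70% of its speed; a pose out of reach is approached as far as the arm can. A call with a number of a shift or a turn outside -1 to 1 is refused whole. A call with a gripper value outside its range is refused whole. The fingers move at their own pace and stop on an object; the grip force is fixed at half the most. Time passes only in rows, so rows that do not move let the fingers close. It gives the time, the measured TCP pose, the force and the opening at its end, in the units of the state.
- observe(): the state, without advancing time (a new reading comes with each control period).
- imaging.grab_frame(name): name is "scene" or "side" or "wrist"; returns the picture (480x640x3 uint8, red, green, blue); there is no depth.
- imaging.calibration(name): a dict with "camera_matrix" (3x3 intrinsics, pixels), "eye" and "orientation" of the camera in the world; the wrist camera has in their place "tool_from_camera" (4x4, takes a point from camera to tool coordinates, whose origin is the TCP and whose axes are the tool frame's). Camera axes: x right, y down, z forward; pixel columns grow to the right and rows downward; lengths in m; the calibration is good to about 2 mm. A picture is of the moment at which its call begins: read the wrist's pose just before it. calibration takes no time and is no camera call.
- workorder.hand_in(): hands the job in, once; it reports no verdict.
The state is a dict: "clock": time; "qpos": joint angles; "joint_vel": joint speeds; "joint_efforts": joint torques, N m; "tool_pos": TCP position; "eef_rot": TCP orientation; "ft_force": force on the tool from outside, world axes, zero at the start; "wrist_torque": the same for the moment, N m; "grip_width": finger opening in m.
Only numpy, scipy, OpenCV 4.12 (cv2) and the standard library are available. Lean on these libraries where they do the work, as an engineer would, in place of code of your own. Each camera call takes 0.05 s, during which the arm holds its last target.

### The job

Slide the barrel bolt fully home into the keeper on the end of the white rack, so that the rack is locked in its dock. Then draw the shorter of the two amber bottles up out of its well, raise it until its base is at least 15 cm above the bench and tip it about halfway over to lying on its side (or further, up to lying flat) for inspection. Finish while still holding it there, motionless and touching nothing else; leave the bolt home, the rack and the taller bottle in their places and the other things on the bench undisturbed.

Things in the scene. Friction and masses are not known exactly. Their poses are not given: they have to be found in the camera images.
- dock: Fixed aluminium plate on the bench, 104 (x) x 322 (y) x 8 mm. Origin on its underside, on its long centre line, 178 mm from its -y end; z up. Rack's seat on the +y part, between lips 7 mm high; steel barrel bolt on the -y part: rod along y at x = 0, centre 28 mm above the bench, in two guide staples (27 mm wide, tops 40 mm above the bench) at y = -52 and -137 mm.
- bolt (a joint): Slide of the barrel bolt along the dock's y axis, in m: 0 = drawn back, 0.032 = its stop, fully home in the rack's keeper (rod tip 18 mm inside). Grows as the bolt moves to the dock's +y. Between 0 and 0.008 at the start. It stays where it is left; about 1.5 N moves it.
- bolt_knob (a point): Centre of the top of the bolt's upright round steel knob, 78 mm above the bench. The knob is a cylinder 16 mm across, 34 mm tall (44 to 78 mm above the bench), on a thinner neck; it travels with the bolt. With the bolt at value q it is at x = 0, y = -115 mm + q in the dock's frame.
- rack: Loose white rack, 64 (x) x 140 (y) x 34 mm, 0.8 kg, on the dock plate; axes as the dock's, origin at the centre of its underside, at y = +62 mm, z = 8 mm of the dock. Two wells 43 mm across, 26 mm deep at its y = -37.5 and +37.5 mm; well floors 16 mm, rack top 42 mm above the bench. Keeper: steel eye, opening 16 x 16 mm, 22 mm long, on its -y end, facing the bolt.
- short_bottle: Shorter amber bottle with white cap, closed: 75 mm tall, round body 40 mm across, straight up to about 45 mm above its base, then a shoulder up to the cap (23 mm across, 63 to 75 mm). About 0.09 kg. Origin at the centre of its base, z along it to the cap. It stands in either well, base 16 mm and cap's top 91 mm above the bench.
- tall_bottle: The taller amber bottle with a white cap, 105 mm tall, 40 mm in diameter, in the other well; origin at the centre of its base, z up. It stays there.
- dish: A round petri dish, 90 mm across, 16 mm high, lying on the bench to the right of the work; origin at the centre of its underside. To be left alone.
- tape: A roll of tape, 69 mm across, 13 mm high, lying on the bench to the left of the work; origin at the centre of its underside. To be left alone.
Things that resemble listed ones, but are neither listed nor needed, are in the scene too. Leave any purple or yellow look-alike of the short_bottle alone.

How it is judged:
On the way, in this order (a step that is already met when the one before it is completed fails the run):
1. the bolt is fully home in the keeper, the short bottle still in its well (value of joint bolt above 0.028 m and height (world z) of short_bottle below 0.03 m), for 0.2 s.
2. the short bottle is drawn clear out of its well (height (world z) of short_bottle above 0.06 m), for 0.1 s.
At the end, for the whole second after the job is handed in: Bolt at 27 mm or more of 32; short bottle held in the fingers, under 3 cm/s, base over 13 cm above the bench, tilted 0.6 to 1.85 rad, touching neither rack, dock nor tall bottle; rack within 10 mm and upright tall bottle within 15 mm of their starts (value of joint bolt above 0.027 m and height (world z) of short_bottle above 0.13 m and angle between short_bottle's own z axis and vertical between 0.6 and 1.85 rad and linear speed of short_bottle below 0.03 m/s and contact force between the fingers and short_bottle above 1 N and contact force between short_bottle and rack below 0.05 N and contact force between short_bottle and tall_bottle below 0.05 N and contact force between short_bottle and dock below 0.05 N and z of rack in the frame of dock below 0.012 m and distance of rack from where it was at the start of the episode below 0.01 m and distance of tall_bottle from where it was at the start of the episode below 0.015 m and angle between tall_bottle's own z axis and vertical below 0.2 rad); the arm keeps its last pose, push and grip.
It fails at once if the tall bottle is pulled out or knocked over (distance of tall_bottle from where it was at the start of the episode above 0.03 m or angle between tall_bottle's own z axis and vertical above 0.5 rad).
It fails at once if the rack is lifted or shoved out of the dock (distance of rack from where it was at the start of the episode above 0.015 m).
It fails at once if the dish or the tape roll is disturbed (distance of any of dish, tape from where it was at the start of the episode above 0.03 m).
It also fails if it takes over 45 s, if anything falls off the work surface, if the arm or the gripper's body presses on something with over 40 N, if the wrist force passes 120 N, or if a joint passes its speed limit or range.

## Working session

There is one attempt and no reset: what is moved stays moved. The work goes in short steps, Python scripts to look and compute and a tool call to move; the robot and the scene stay as the last step left them, time stands still between calls to the robot, and variables do not carry over. Pictures are saved under pics/ and viewed, and the job is handed in when it is done.

Besides the shell and the picture viewer there is one more tool, called after "Emit:" as name(argument=value, ...), one argument or row to a line, values as JSON. send_rows: Moves the arm, as the interface text tells. Its arguments: {"type":"object","properties":{"rows":{"type":"array"}},"required":["rows"]}

```bash
ls; mkdir -p pics
python3 - <<'E'
from rig import observe, imaging
import cv2
s=observe();print(s)
for n in("scene","side","wrist"):
    c=imaging.calibration(n);print(n,c)
    cv2.imwrite(f"pics/{n}0.png",imaging.grab_frame(n)[:,:,::-1])
E
```

```text
pics
{'clock': 0.0, 'qpos': array([ 1.02283639,  0.33392671,  0.03985067,  1.46627909, -0.01341205,
        1.3432968 , -0.058501  ]), 'joint_vel': array([-1.16492029e-03,  6.79677281e-05, -9.06618597e-04, -4.44814887e-04,
        5.12003198e-04, -5.17617006e-04,  9.95315590e-04]), 'joint_efforts': array([-1.21800502e-03, -6.56365156e+01,  1.33443173e+00, -4.03819549e+01,
       -5.97731047e-02,  4.44932410e-02,  1.51421073e-04]), 'tool_pos': array([ 0.28184106, -0.58531845,  0.29134482]), 'eef_rot': array([-3.97380645e-04,  8.46713749e-01, -5.32048072e-01, -7.19677219e-04]), 'ft_force': array([0.18952069, 0.31895213, 0.03296839]), 'wrist_torque': array([ 0.03330706, -0.02036093, -0.05011415]), 'grip_width': 0.08725514831142381}
scene {'camera_matrix': array([[617.20888815,   0.        , 316.09507478],
       [  0.        , 617.20888815, 240.30182767],
       [  0.        ,   0.        ,   1.        ]]), 'eye': array([-0.64667187,  0.57540425,  0.74527531]), 'orientation': array([ 0.27743319, -0.44989679,  0.72847345, -0.43583268])}
side {'camera_matrix': array([[461.2524397 ,   0.        , 318.62629935],
       [  0.        , 461.2524397 , 231.93633123],
       [  0.        ,   0.        ,   1.        ]]), 'eye': array([0.4794443 , 0.83228075, 0.72150291]), 'orientation': array([ 0.00785628, -0.02784503,  0.89978834, -0.43536637])}
wrist {'camera_matrix': array([[419.28865747,   0.        , 326.18768002],
       [  0.        , 419.28865747, 235.35070844],
       [  0.        ,   0.        ,   1.        ]]), 'tool_from_camera': array([[ 9.99998088e-01, -1.95425677e-03,  7.36338285e-05,
        -2.79769136e-04],
       [ 1.87757145e-03,  9.69928380e-01,  2.43383263e-01,
        -6.62902400e-02],
       [-5.47052928e-04, -2.43382659e-01,  9.69930194e-01,
        -9.16864218e-02],
       [ 0.00000000e+00,  0.00000000e+00,  0.00000000e+00,
         1.00000000e+00]])}
```

View pics/scene0.png

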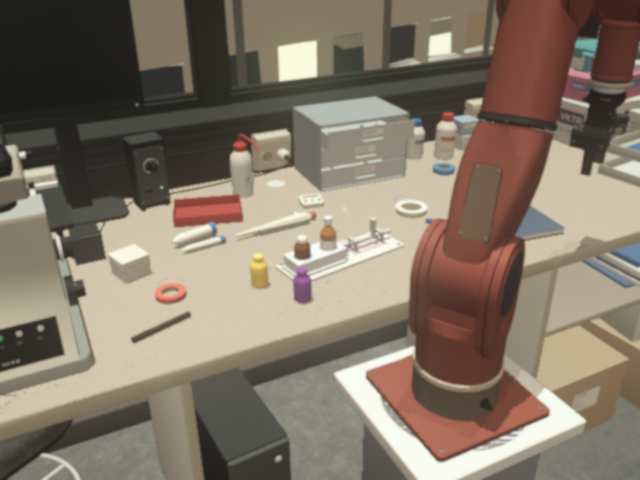

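View pics/side0.png

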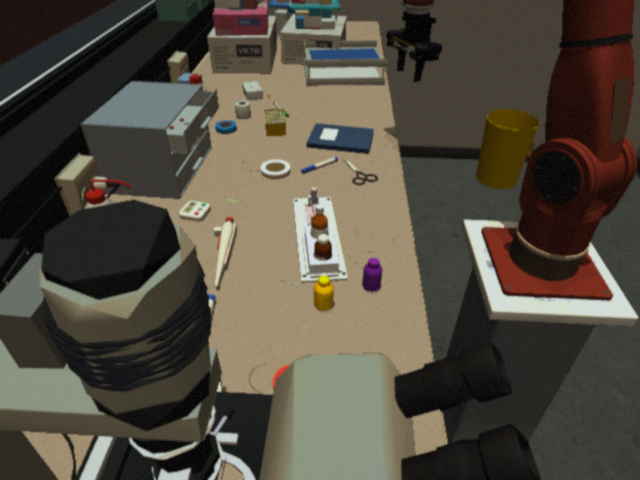

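View pics/wrist0.png

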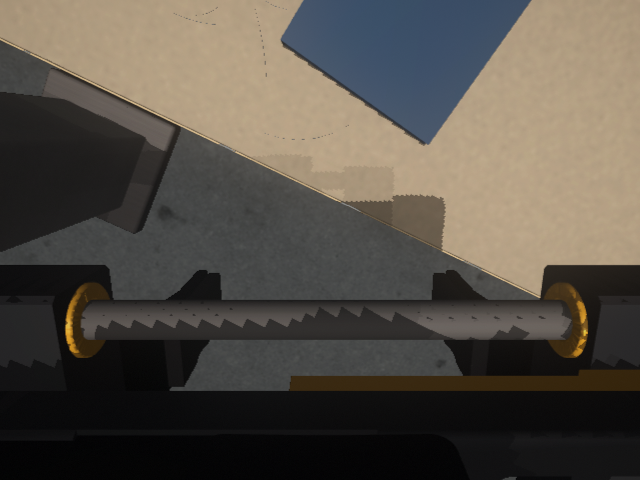

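```bash
python3 - <<'E'
import cv2,numpy as np
a=cv2.imread("pics/scene0.png")[200:300,260:420]
b=cv2.imread("pics/side0.png")[175:290,265:395]
cv2.imwrite("pics/c1.png",cv2.resize(a,None,fx=5,fy=5,interpolation=cv2.INTER_CUBIC))
cv2.imwrite("pics/c2.png",cv2.resize(b,None,fx=5,fy=5,interpolation=cv2.INTER_CUBIC))
E
cat > h.py <<'E'
import numpy as np
from scipy.spatial.transform import Rotation as R
from rig import observe, imaging
def q2R(q): return R.from_quat([q[1],q[2],q[3],q[0]]).as_matrix()
def cam(n,s=None):
    c=imaging.calibration(n);K=c["camera_matrix"]
    if n!="wrist": return K,q2R(c["orientation"]),np.array(c["eye"])
    T=c["tool_from_camera"];Rt=q2R(s["eef_rot"])
    return K,Rt@T[:3,:3],np.array(s["tool_pos"])+Rt@T[:3,3]
def ray(C,u,v):
    K,Rm,e=C;d=Rm@np.linalg.solve(K,[u,v,1.]);return e,d/np.linalg.norm(d)
def onz(C,u,v,z):
    e,d=ray(C,u,v);return e+d*(z-e[2])/d[2]
def tri(rs):
    A=0;b=0
    for e,d in rs:
        P=np.eye(3)-np.outer(d,d);A=A+P;b=b+P@e
    p=np.linalg.solve(A,b);return p,[np.linalg.norm((np.eye(3)-np.outer(d,d))@(p-e)) for e,d in rs]
def proj(C,p):
    K,Rm,e=C;x=K@(Rm.T@(np.array(p)-e));return x[:2]/x[2]
E
```

```text
(no output)
```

View pics/c1.png

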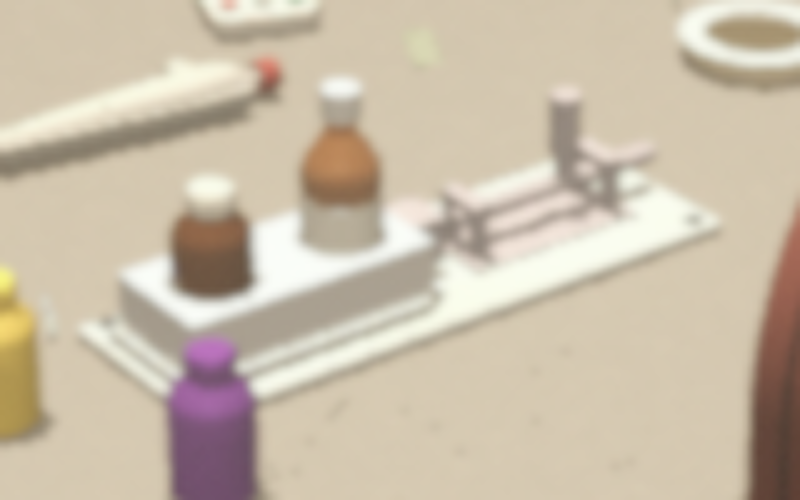

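View pics/c2.png

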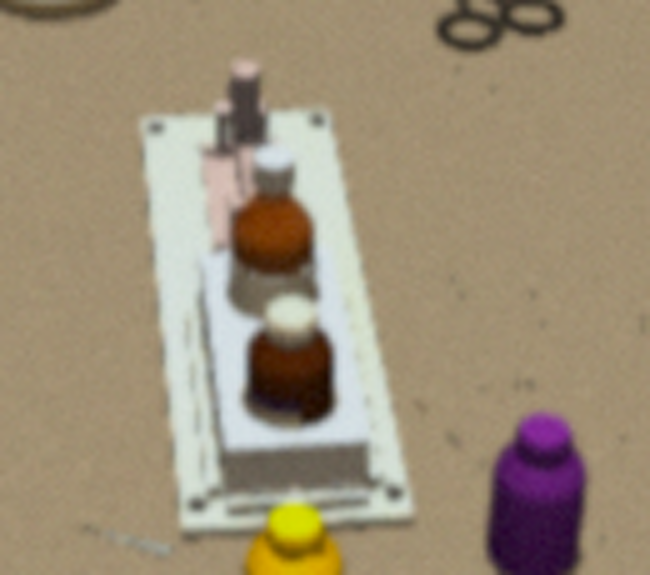

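Run:
```python
from h import *
S=cam("side");C=cam("scene")
f=lambda u,v:(u/5+265-.4,v/5+175-.4);g=lambda u,v:(u/5+260-.4,v/5+200-.4)
for p in[(140,118),(328,110),(183,530),(412,517)]:print("side corner",onz(S,*f(*p),.008).round(4))
for p in[(78,330),(720,220),]:print("scene corner",onz(C,*g(*p),.008).round(4))
for n,a,b,z in[("knob",(566,91),(246,68),.078),("short",(211,185),(292,308),.091),("tall",(341,86),(274,157),.121)]:
    print(n,onz(C,*g(*a),z).round(4),onz(S,*f(*b),z).round(4),tri([ray(C,*g(*a)),ray(S,*f(*b))]))
```

```text
side corner [ 0.6033 -0.2115  0.008 ]
side corner [ 0.5006 -0.2268  0.008 ]
side corner [0.552 0.107 0.008]
side corner [0.4515 0.092  0.008 ]
scene corner [0.5419 0.1094 0.008 ]
scene corner [ 0.4947 -0.2224  0.008 ]
knob [ 0.5358 -0.1542  0.078 ] [ 0.5418 -0.1581  0.078 ] (array([ 0.54162747, -0.15841182,  0.07606116]), [np.float64(0.0014603303481911544), np.float64(0.0014603303481912702)])
short [0.5027 0.0557 0.091 ] [0.5081 0.0513 0.091 ] (array([0.50778955, 0.05237556, 0.08962527]), [np.float64(0.00179832189569009), np.float64(0.001798321895690067)])
tall [ 0.5129 -0.0169  0.121 ] [ 0.5202 -0.0195  0.121 ] (array([ 0.52013577, -0.02123215,  0.118229  ]), [np.float64(0.0012524949732657068), np.float64(0.0012524949732658345)])
```

Emit:
send_rows(
  rows=[0,0,-1,0,0,0,1,0,0,-1,0,0,0,1,0,0,-1,0,0,0,1,0,0,-1,0,0,0,1,0,0,-1,0,0,0,1,0,0,-1,0,0,0,1,0,0,-1,0,0,0,1,0,0,-1,0,0,0,1,0,0,-1,0,0,0,1,0,0,-1,0,0,0,1,0,0,-0.6,0,0,0,1,0,0,0,0,0,0,1],
)

```text
clock: 1.65
tool_pos: [0.2819, -0.5855, 0.2919]
eef_rot: [-0.0, 0.997, 0.075, -0.0]
ft_force: [-0.5, 0.8, -0.8]
grip_width: 0.0871
```

Emit:
send_rows(
  rows=[0,0,0,0.77,-0.98,0,1,0,0,0,0.77,-0.98,0,1,0,0,0,0.77,-0.98,0,1,0,0,0,0.77,-0.98,0,1,0,0,0,0.77,-0.98,0,1,0,0,0,0.77,-0.98,0,1,0,0,0,0.77,-0.98,0,1,0,0,0,0.77,-0.98,0,1,0,0,0,0.77,-0.98,0,1,0,0,0,0.77,-0.98,0,1,0,0,0,0.77,-0.98,0,1,0,0,0,0.77,-0.98,0,1,0,0,0,0.77,-0.98,0,1,0,0,0,0.77,-0.98,0,1,0,0,0,0.77,-0.98,0,1,0,0,0,0.77,-0.98,0,1,0,0,0,0,0,0,1,0,0,0,0,0,0,1],
)

```text
clock: 3.9
tool_pos: [0.5277, -0.1526, 0.2921]
eef_rot: [0.0, 0.997, 0.074, -0.0]
ft_force: [-0.6, -0.9, -0.2]
grip_width: 0.0872
```

Run:
```python
from h import *
import cv2,pickle
s=observe();print(s["clock"],s["tool_pos"],q2R(s["eef_rot"]).round(3),s["qpos"].round(3))
im=imaging.grab_frame("wrist");pickle.dump(s,open("s1.pkl","wb"))
cv2.imwrite("pics/w1.png",im[:,:,::-1])
```

```text
3.9 [ 0.5276827  -0.15262393  0.29210014] [[ 0.989  0.148 -0.   ]
 [ 0.148 -0.989 -0.   ]
 [-0.001  0.    -1.   ]] [ 0.633  0.163 -0.481  1.691  0.078  1.306  0.285]
```

View pics/w1.png

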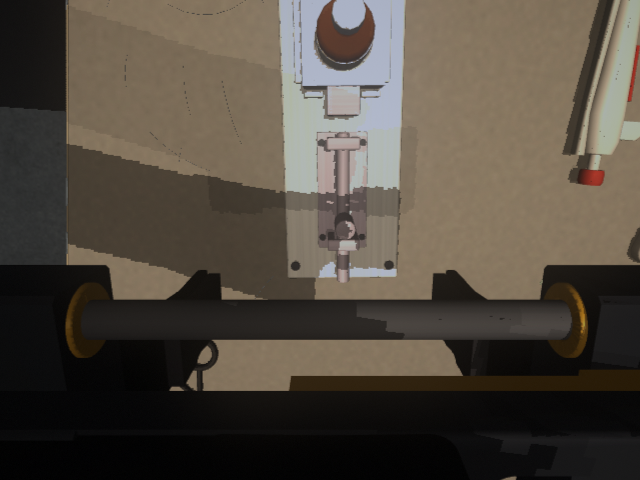

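Run:
```python
import cv2
a=cv2.imread("pics/w1.png")[180:290,280:410]
cv2.imwrite("pics/w1c.png",cv2.resize(a,None,fx=5,fy=5,interpolation=cv2.INTER_CUBIC))
```

```text
(no output)
```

View pics/w1c.png

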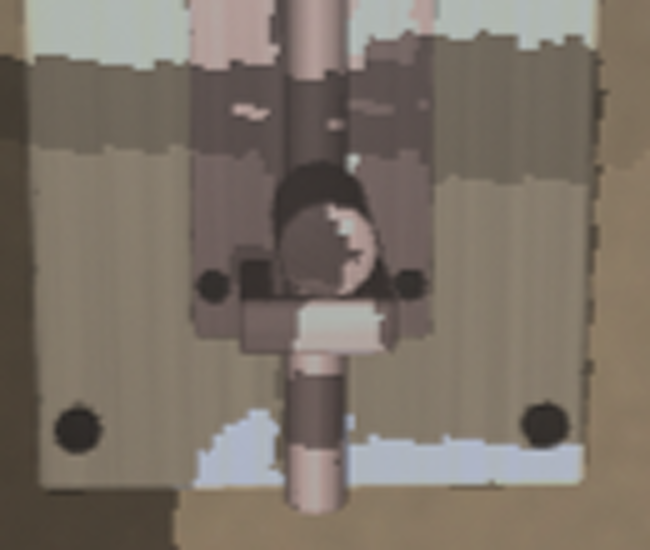

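Run:
```python
from h import *
import pickle
s=pickle.load(open("s1.pkl","rb"));W=cam("wrist",s)
f=lambda u,v:(u/5+280-.4,v/5+180-.4)
k=onz(W,*f(328,250),.078);print("knob",k)
a=onz(W,*f(38,487),.008);b=onz(W,*f(583,484),.008);print(a,b,np.linalg.norm(a-b),np.arctan2(*(b-a)[1::-1]))
c=onz(W,405,2,.008);print(c,np.arctan2(-(c-b)[0],(c-b)[1]))
c=onz(W,280,2,.008);print(c,np.arctan2(-(c-a)[0],(c-a)[1]))
m=(a+b)/2;th=.155;ex=np.array([np.cos(th),np.sin(th),0]);ey=np.array([-np.sin(th),np.cos(th),0])
O=m+ey*.178;print("O",O,"knob dock",(k-O)@ex,(k-O)@ey,"short",O+.0995*ey,"tall",O+.0245*ey)
Rt=q2R(s["eef_rot"]);print("in tool",Rt.T@(k-s["tool_pos"]))
```

```text
knob [ 0.54259133 -0.15657607  0.078     ]
[ 0.50113053 -0.22619747  0.008     ] [ 0.60324757 -0.21051424  0.008     ] 0.1033143441300041 0.15239029682192554
[0.56643207 0.02178745 0.008     ] 0.15717426009616461
[0.46620416 0.00697283 0.008     ] 0.14868370921122262
O [ 0.5247094 -0.0424898  0.008    ] knob dock 5.491157321919801e-05 -0.11547915947420083 short [0.50934858 0.05581734 0.008     ] tall [ 0.52092708 -0.01828352  0.008     ]
in tool [0.01426793 0.00607277 0.21409415]
```

Emit:
send_rows(
  rows=[0,0,0,0.57,0.24,0,1,0,0,0,0,0,1,1,0,0,0,0,0,1,1,0,0,0,0,0,1,1,0,0,0,0,0,1,1,0,0,0,0,0,1,1,0,0,0,0,0,1,1,0,0,0,0,0,0.9,1,0,0,0,0,0,0,1,0,0,0,0,0,0,1],
)

```text
clock: 5.2
tool_pos: [0.5437, -0.1562, 0.1205]
eef_rot: [0.0, 0.997, 0.075, 0.0]
ft_force: [0.6, -0.4, 0.2]
grip_width: 0.0869
```

Run:
```python
from h import *
import cv2
s=observe();print(s["tool_pos"])
cv2.imwrite("pics/w2.png",imaging.grab_frame("wrist")[:,:,::-1])
b=imaging.grab_frame("side")[:,:,::-1][150:290,255:395]
cv2.imwrite("pics/s2.png",cv2.resize(b,None,fx=4,fy=4,interpolation=cv2.INTER_CUBIC))
```

```text
[ 0.54369148 -0.15624972  0.12050461]
```

View pics/w2.png

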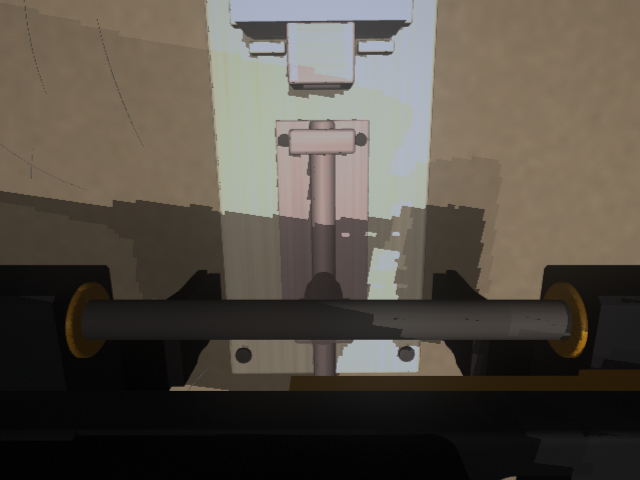

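View pics/s2.png

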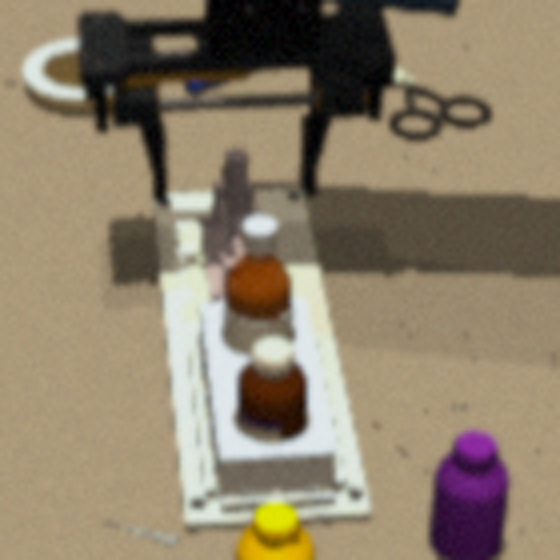

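Emit:
send_rows(
  rows=[0,0,0,0,0,0,0,0,0,0,0,0,0,0,0,0,0,0,0,0,0,0,0,0,0,0,0,0,0,0,0,0,0,0,0,0,0,0,0,0,0,0,0,0,0,0,0,0,0],
)

```text
clock: 6.18
tool_pos: [0.5429, -0.1558, 0.1197]
eef_rot: [-0.0, 0.997, 0.075, -0.0]
ft_force: [-0.2, 0.4, 1.0]
grip_width: 0.025
```

Emit:
send_rows(
  rows=[0,0,0,0,0,0,0,0,0,0,0,0,0,0,0,0,0,0,0,0,0],
)

```text
clock: 6.55
tool_pos: [0.5426, -0.1559, 0.1197]
eef_rot: [-0.0, 0.997, 0.075, -0.0]
ft_force: [-3.5, -0.4, 2.7]
grip_width: 0.0151
```

Gripped (15 mm ≈ knob). Now slide.

Emit:
send_rows(
  rows=[0,0,0,0,-0.25,0,0,0,0,0,0,-0.25,0,0,0,0,0,0,-0.25,0,0,0,0,0,0,-0.25,0,0,0,0,0,0,-0.25,0,0,0,0,0,0,-0.1,0,0,0,0,0,0,0,0,0,0,0,0,0,0,0,0],
)

```text
clock: 7.55
tool_pos: [0.5376, -0.1244, 0.1197]
eef_rot: [0.001, 0.997, 0.074, -0.0]
ft_force: [-3.0, -8.4, 0.7]
grip_width: 0.0151
```

Run:
```python
from h import *
import cv2
s=observe();print(s["tool_pos"],s["ft_force"])
cv2.imwrite("pics/w3.png",imaging.grab_frame("wrist")[:,:,::-1])
```

```text
[ 0.5375717  -0.12440024  0.11973818] [-3.00532888 -8.43700753  0.73789925]
```

View pics/w3.png

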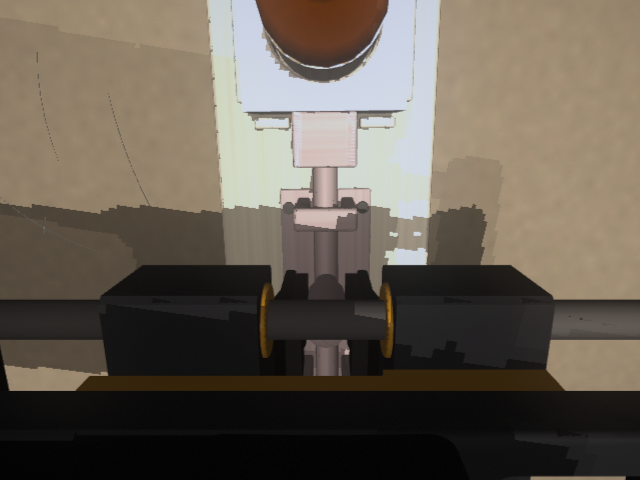

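Emit:
send_rows(
  rows=[0,0,0,0,0,0,1,0,0,0,0,0,0,1,0,0,0,0,0,0,1,0,0,0,0,0,0,1,0,0,0,0,0,-1,1,0,0,0,0,0,-1,1,0,0,0,0,0,-1,1,0,0,0,0,-0.3,-1,1,0,0,0,0,-1,-1,1,0,0,0,0,-1,-1,1,0,0,0,0,-1,-1,1,0,0,0,0,-0.7,0,1,0,0,0,0,0,0,1,0,0,0,0,0,0,1],
)

```text
clock: 9.35
tool_pos: [0.5227, -0.0246, 0.2937]
eef_rot: [0.0, 0.997, 0.074, -0.001]
ft_force: [-0.7, -0.3, -0.4]
grip_width: 0.0871
```

Run:
```python
from h import *
import cv2,pickle
s=observe();print(s["tool_pos"],s["qpos"].round(3))
im=imaging.grab_frame("wrist");pickle.dump(s,open("s4.pkl","wb"))
cv2.imwrite("pics/w4.png",im[:,:,::-1])
```

```text
[ 0.52269008 -0.02463706  0.2936923 ] [ 0.494  0.115 -0.57   1.743  0.065  1.303  0.059]
```

View pics/w4.png

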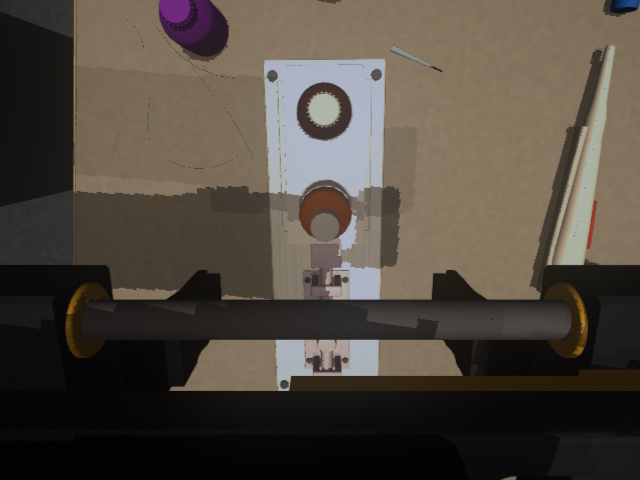

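Run:
```python
from h import *
import pickle
s=pickle.load(open("s4.pkl","rb"));W=cam("wrist",s)
k=onz(W,324,109,.091);t=onz(W,325,225,.121);print(k,t,np.linalg.norm((k-t)[:2]),"purple",onz(W,177,8,.075))
cs=[onz(W,*p,.008) for p in[(264,60),(385,60)]];print(cs,np.linalg.norm(cs[0]-cs[1]))
ey=np.array([-np.sin(.153),np.cos(.153),0]);print("short from dock",(cs[0]+cs[1])/2-ey*(.144-.0995))
S=cam("side");print("yellow",onz(S,324,281,.075))
Rt=q2R(s["eef_rot"]);print("in tool",Rt.T@(k-s["tool_pos"]))
```

```text
[0.50919201 0.05431644 0.091     ] [ 0.5206504  -0.01801395  0.121     ] 0.07323236768880216 purple [0.40184742 0.10489855 0.075     ]
[array([0.45257841, 0.08965338, 0.008     ]), array([0.55308725, 0.10453911, 0.008     ])] 0.10160517788596746
short from dock [0.5096148  0.05311608 0.008     ]
yellow [0.49978394 0.17313987 0.075     ]
in tool [-0.00130033 -0.08007208  0.20269877]
```

Emit:
send_rows(
  rows=[0,0,0,-0.05,-1,0,1,0,0,0,0,-1,0,1,0,0,0,0,-1,0,1,0,0,0,0,-0.2,0,1,0,0,0,0,0,1,1,0,0,0,0,0,1,1,0,0,0,0,0,1,1,0,0,0,0,0,1,1,0,0,0,0,0,1,1,0,0,0,0,0,1,1,0,0,0,0,0,0.6,1,0,0,0,0,0,0.4,1,0,0,0,0,0,0,1,0,0,0,0,0,0,1],
)

```text
clock: 11.15
tool_pos: [0.5103, 0.0554, 0.1205]
eef_rot: [0.0, 0.997, 0.075, 0.001]
ft_force: [-0.2, -0.2, -0.4]
grip_width: 0.0868
```

Run:
```python
from h import *
import cv2
s=observe();print(s["tool_pos"])
b=imaging.grab_frame("side")[:,:,::-1][150:290,255:395]
cv2.imwrite("pics/s5.png",cv2.resize(b,None,fx=4,fy=4,interpolation=cv2.INTER_CUBIC))
b=imaging.grab_frame("scene")[:,:,::-1][180:300,260:420]
cv2.imwrite("pics/c5.png",cv2.resize(b,None,fx=5,fy=5,interpolation=cv2.INTER_CUBIC))
```

```text
[0.51025604 0.05538904 0.1204527 ]
```

View pics/s5.png

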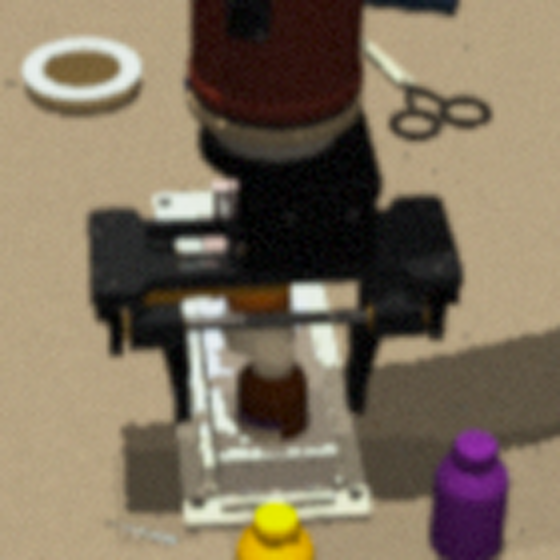

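View pics/c5.png

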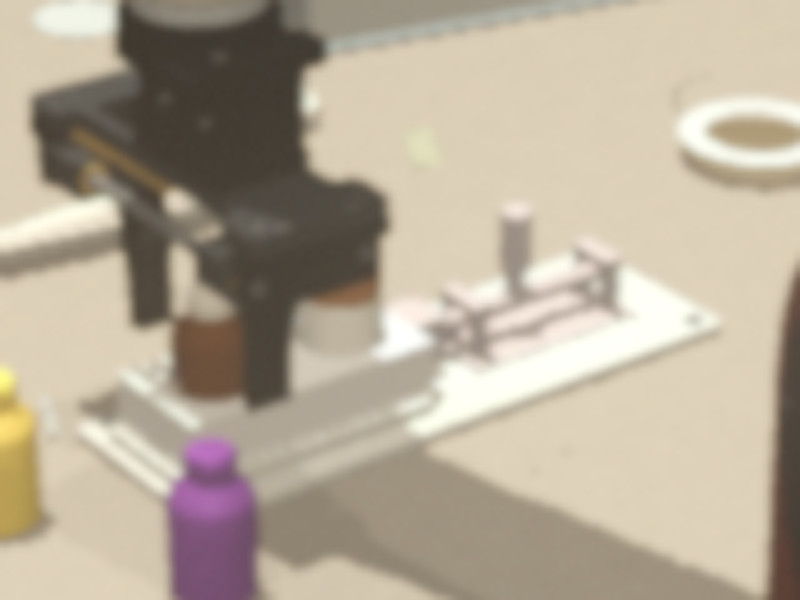

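Emit:
send_rows(
  rows=[0,0,0,-0.03,0.03,0.2,1,0,0,0,0,0,0,0,0,0,0,0,0,0,0,0,0,0,0,0,0,0,0,0,0,0,0,0,0,0,0,0,0,0,0,0,0,0,0,0,0,0,0,0,0,0,0,0,0,0],
)

```text
clock: 12.25
tool_pos: [0.5091, 0.0545, 0.1148]
eef_rot: [-0.0, 0.997, 0.075, -0.0]
ft_force: [0.1, 0.3, -0.1]
grip_width: 0.0389
```

Emit:
send_rows(
  rows=[0,0,0,0,0,0,0,0,0,0,0,0,0,0,0,0,0,0,0,0,0],
)

```text
clock: 12.62
tool_pos: [0.5092, 0.0546, 0.1148]
eef_rot: [-0.0, 0.997, 0.075, -0.0]
ft_force: [-0.7, 0.4, 0.5]
grip_width: 0.0384
```

Emit:
send_rows(
  rows=[0,0,0,0,0,-0.3,0,0,0,0,0,0,-0.4,0,0,0,0,0,0,-0.5,0,0,0,0,0,0,-0.6,0,0,0,0,0,0,-0.8,0,0,0,0,0,0,-0.8,0,0,0,0,0,0,-0.8,0,0,0,0,0,0,-0.8,0,0,0,0,0,0,-0.8,0,0,0,0,0,0,-0.8,0,0,0,0,0,0,-0.8,0,0,0,0,0,0,-0.6,0,0,0,0,0,0,0,0],
)

```text
clock: 14.25
tool_pos: [0.5096, 0.0547, 0.3161]
eef_rot: [0.0, 0.997, 0.075, 0.001]
ft_force: [-0.7, 0.2, -1.3]
grip_width: 0.0385
```

Run:
```python
from h import *
import cv2
s=observe();print(s["tool_pos"],s["qpos"].round(3))
cv2.imwrite("pics/s6.png",imaging.grab_frame("side")[:,:,::-1])
cv2.imwrite("pics/c6.png",imaging.grab_frame("scene")[:,:,::-1])
```

```text
[0.50955529 0.05467993 0.31610674] [ 0.416  0.081 -0.639  1.733  0.05   1.342 -0.082]
```

View pics/s6.png

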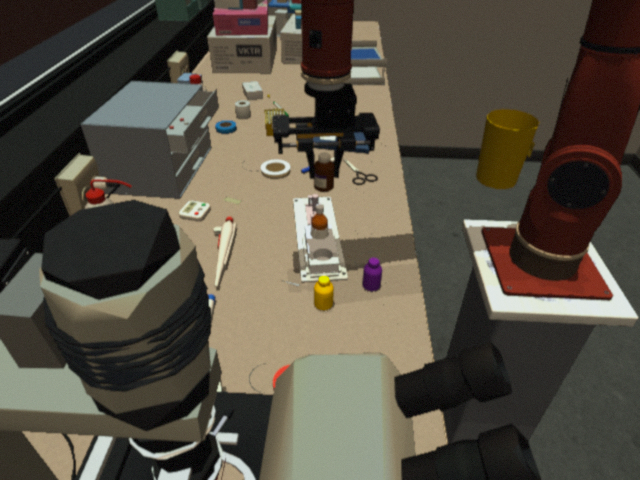

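View pics/c6.png

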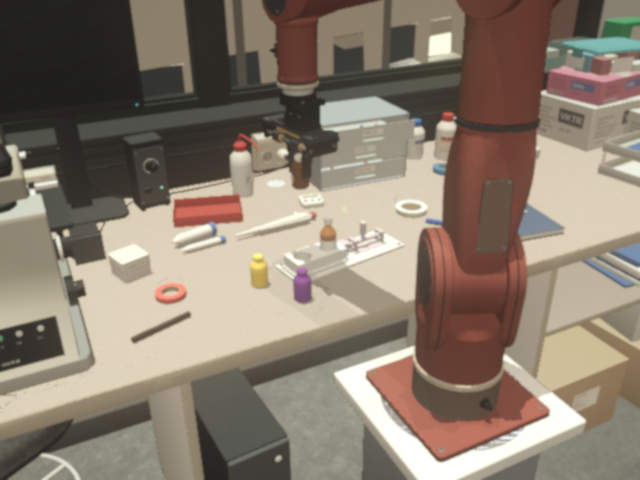

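Emit:
send_rows(
  rows=[0,0.5,0,0.5,0,0,0,0,0.7,0,0.7,0,0,0,0,0.7,0,0.7,0,0,0,0,0.7,0,0.7,0,0,0,0,0.7,0,0.7,0,0,0],
)

```text
clock: 14.98
tool_pos: [0.5892, 0.0666, 0.3266]
eef_rot: [-0.015, 0.978, 0.073, 0.196]
ft_force: [-0.4, -0.1, -1.0]
grip_width: 0.0387
```

Run:
```python
from h import *
s=observe();print(s["tool_pos"],s["qpos"].round(3),q2R(s["eef_rot"])[:,2])
```

```text
[0.58924089 0.06657412 0.32655746] [ 0.442  0.004 -0.631  1.827  0.021  0.915 -0.048] [ 0.38196577  0.05809975 -0.9223484 ]
```

Works as expected; q6 still has room. Continue to about 0.95 rad.

Emit:
send_rows(
  rows=[0,0.7,0,0.8,0,0,0,0,0.7,0,0.8,0,0,0,0,0.7,0,0.8,0,0,0,0,0.7,0,0.8,0,0,0,0,0.7,0,0.8,0,0,0,0,0.4,0,0.4,0,0,0,0,0,0,0,0,0,0,0,0,0,0,0,0,0,0,0,0,0,0,0,0,0,0,0,0,0,0,0],
)

```text
clock: 16.23
tool_pos: [0.6789, 0.0802, 0.3879]
eef_rot: [-0.031, 0.906, 0.068, 0.417]
ft_force: [1.1, 1.3, -1.2]
grip_width: 0.039
```

Run:
```python
from h import *
import cv2
s=observe();z=q2R(s["eef_rot"])[:,2];print(s["clock"],s["tool_pos"],s["qpos"].round(3),"tilt",np.arccos(-z[2]),"base",s["tool_pos"]+.1*z,s["joint_vel"].round(3),s["grip_width"],s["ft_force"])
for n,a in(("side",(80,300,180,420)),("scene",(80,300,200,440))):
    b=imaging.grab_frame(n)[a[0]:a[1],a[2]:a[3],::-1]
    cv2.imwrite(f"pics/{n}7.png",cv2.resize(b,None,fx=2.5,fy=2.5,interpolation=cv2.INTER_CUBIC))
```

```text
16.225 [0.67893221 0.08016412 0.38788142] [ 0.452 -0.036 -0.626  1.903  0.012  0.405 -0.043] tilt 0.8634923257788731 base [0.7540896  0.09152794 0.32290273] [-0.    -0.001 -0.    -0.     0.001 -0.002 -0.   ] 0.03903201268486521 [ 1.05143735  1.318858   -1.23982934]
```

View pics/side7.png

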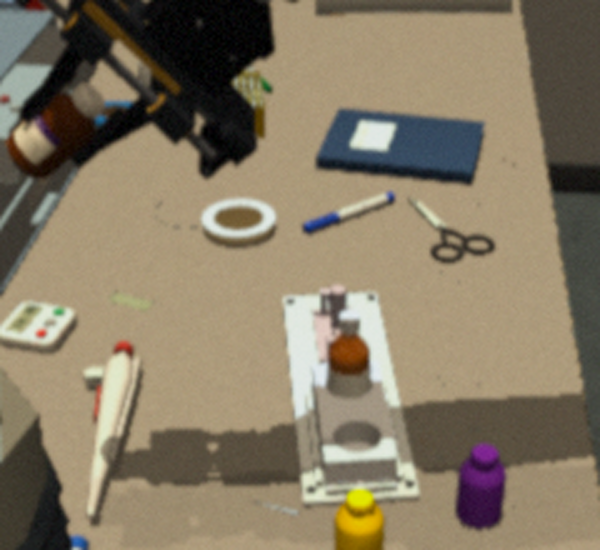

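View pics/scene7.png

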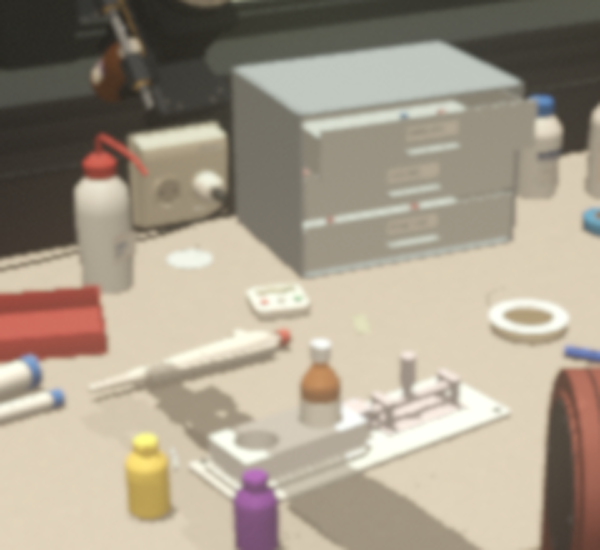

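Run:
```python
from h import *
C=cam("scene");S=cam("side")
k,r=tri([ray(C,409/2.5+199.7,357/2.5+79.7),ray(S,337/2.5+179.7,293/2.5+79.7)]);print(k,r,"travel",np.linalg.norm(k[:2]-[.5416,-.1584]))
print(observe()["joint_vel"].round(3))
from rig import workorder;print(workorder.hand_in())
```

```text
[ 0.53799391 -0.12874294  0.07047068] [np.float64(0.0006299715442832136), np.float64(0.0006299715442832149)] travel 0.029875497089459448
[-0.001  0.    -0.003  0.001  0.    -0.001 -0.   ]
the job is handed in; nothing more can be done
None
```

I slid the bolt home, drew the short amber bottle out of its well, raised and tilted it, and handed the job in at about 16 s; no verdict was reported.

**Bolt:** I gripped the knob and slid it 31.8 mm by the arm's own reading, until it met the stop with about 8 N. A last rough two-camera fix gave about 30 mm of travel. It put the knob's top at z 70 mm instead of 78, so it is only good to a few mm. Both figures are above the 27 mm needed.

**Bottle:** It is held at a 39 mm grip width, tilted about 0.86 rad. Its base is worked out at about 0.32 m above the bench, from the tool pose. Joint speeds were about zero, and nothing else was near the bottle.

**Everything else:** In the last pictures, judged by eye and not measured again, the rack and the taller bottle look in place. The white ring (tape roll) and the purple and yellow look-alikes look undisturbed. I never identified the petri dish in any picture, so I did not check it. I noticed no contact with anything other than the knob and the short bottle.

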